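# Put the stamping things back in the desk carousel and hold it with the stamp at the front

## Robot

A 6-joint arm with a two-finger parallel gripper is mounted at the origin on a cart in front of the work surface, level with it; the furniture and walls round the work are solid. World frame = base frame: x ahead of the robot, y to its left, z up, the work surface at z = 0. Lengths are in mm, angles in rad, forces in N, time in s.
With the tool pointing down it reaches from about 300 to 775 mm from the base axis. Payload 14.6 kg.
Tool frame: the origin (TCP) lies on the centre line of the jaws, within the pads' length; the fingertips stand 19 mm ahead of it and the grasp point (between the pads) is the TCP (bot.tip_reach is the distance from the TCP to the fingertips, in mm); y points along the fingers, x is the direction in which the jaws open and shut, and the axes are right-handed (so a half turn about y gives the same grasp; the last joint's range is limited). The gripper opens to 85 mm and grips with 20 to 120 N. Pads are 22 mm wide; open, the fingers measure 114 mm over their backs; the gripper's body (76 mm by 85 mm) begins 54 mm behind the grasp point. The pads swing forward as they close: fully open they stand 13 mm farther back than shut.
Start: joints at [1.047, 0.3, 1.521, -0, 1.321, -0.067], TCP at [242.589, 493.599, 250.281] pointing down, gripper open.
Joint ranges: [-3.03, 3.03], [-0.79, 2.21], [0.23, 2.52], [-1.04, 4.18], [0, 3.07], [-2.55, 2.55]. Speed limits (rad/s): [2.22, 2.22, 2.57, 3.14, 3.14, 3.14].

## Interface

Orientations are given as a unit quaternion [w, x, y, z].
In Python, from rig import bot gives the robot as it stands. Calls block until the motion is done:
- bot.move_to(position, orientation): joint-space move of the TCP to a pose.
- bot.servo_line(position, attitude=None, speed=150, until_force=None): straight line of the TCP; attitude=None keeps the orientation; speed is the mean speed in mm/s. With until_force (N) it stops when the force on the tool has changed by that much, and returns True; else False.
- bot.move_joints(angles): joint-space move.
- bot.move_gripper(opening, grip_force=None): finger opening in mm; grip_force is the grip in N (None keeps the last); returns when the fingers have stopped.
- bot.dwell(seconds).
- bot.ik(position, orientation): joint angles nearest the present ones, or None.
- bot.read_state(): the state.
- bot.read_camera(name): name is "side" or "top"; returns a dict with "image" (384x512x3 uint8, blue, green, red), "depth" (384x512 float32, mm along the optical axis (not along the pixel's ray), 0 where there is no reading), "fovy" (degrees; the focal length in pixels is half the picture's height over the tangent of half this angle, whatever the lens; pixels are square), "cx", "cy" (the principal point, pixels), "eye" and "attitude" of the camera in the world. Camera axes: x right, y down, z forward; pixel columns grow to the right and rows downward; lengths in mm; the calibration is good to about 2 mm. A picture is of the moment at which its call begins.
A pose or a line that the arm cannot do raises bot.MotionError and nothing moves.
- bot.finish_job(): hands the job in, once; it reports no verdict.
The state is a dict: "clock": time; "joint_positions": joint angles; "qvel": joint speeds; "effort": joint torques, N m; "ee_pos": TCP position; "tool_rot": TCP orientation; "ft_force": force on the tool from outside, world axes, zero at the start; "moment": the same for the moment, N m; "grip_width": finger opening in mm.
Only numpy, scipy, OpenCV 4.12 (cv2) and the standard library are available. Lean on these libraries where they do the work, as an engineer would, in place of code of your own. Each camera call takes 0.05 s, during which the arm holds its last target.

## Task

Stand the ink bottle in its round well and the stamp in its oblong well on the turning desk organiser, both upright and fully down. Then turn the organiser by its centre handle until the stamp is at the front, squarely behind the fixed pen tray, and finish still gripping the handle, so that the free-running turntable stays still there while I reach for the stamp; do not let go at the end. Leave the other things on the desk where they are.

Things in the scene. Friction and masses are not known exactly. Their poses are not given: they have to be found in the camera images.
- stand: Fixed black stand of the turning desk organiser, within 20 degrees of facing the robot; origin on the desk under the turntable's axis, z up. Its own -x is the front: a fixed pen tray 200 mm (y) by 60 mm (x), 19 mm high, lies 130 to 190 mm in front of the axis and holds a pen.
- turntable (a point): On the axis, on the upper face of the grey disc (radius 118 mm) of the turning part, 24 mm over the desk. Black wells stand round it 60 degrees apart, clockwise from above: oblong stamp well, narrow round well with a white glue stick (108 mm over the desk), wide round ink well, staples carton (74 mm over the desk), clip tray, narrow empty well (32 mm inside, too small for the bottle).
- pen_tray (a point): Middle of the fixed pen tray, on its floor, 160 mm in front of the turntable's axis, 10 mm over the desk. Axes as the stand's.
- carousel: The turning part; origin on the axis, 16 mm over the desk, z up. Its yaw less the stand's yaw is the turn: 0 when the stamp well is exactly at the front, 0.6 to 1.45 rad (counterclockwise from above) at the start. No stops or catches; a ball bearing with hardly any friction (about 0.01 N m). Its own -x points to the stamp well.
- handle (a point): Grip bar on the turntable's axis, turning with it. Black, 14 mm thick (own x), 60 mm long (own y), 26 mm high; this point is its centre, 129 mm over the desk (top 142 mm). The column below it is 13 mm thick. The stamp well lies on its own -x side. With the stamp well at the front the bar lies along the stand's y.
- stamp_well (a point): Centre of the floor of the oblong stamp well, 82 mm from the axis, 24 mm over the desk. Axes turn with the turntable: x radial, pointing to the axis, y across. The well is open above, 56 mm (radial, x) by 36 mm (across, y) inside, 24 mm deep, walls 3 mm.
- ink_well (a point): Centre of the floor of the wide round ink well, 82 mm from the axis, 24 mm over the desk; inside diameter 52 mm, flaring to 60 mm at the mouth, 22 mm deep, wall 3 mm, open above. Axes as those of the point stamp_well, so the direction from the handle to this well is at -120 degrees from that to the stamp well.
- ink_bottle: Blue ink bottle with a white cap, standing: body 44 mm in diameter up to 60 mm high, 84 mm with cap, 0.09 kg; origin at the centre of its underside.
- stamp: Upright office stamp: body 30 mm (x) by 50 mm (y), 44 mm high, a neck 20 by 30 mm, on top a head 28 mm (x) by 44 mm (y) from 61 to 75 mm high, 0.07 kg; origin at the centre of its underside. The head does not move. It goes into its well with its long side along the well's, either way round.
- pen_1: Bystander: pen 135 mm long lying in the pen tray; origin in the middle of its underside.
- stapler: Bystander: black stapler 40x148x50 mm, right of and behind the organiser; origin under its centre.
- calculator: Bystander: calculator 150x100x21 mm, left of and behind the organiser; origin under its centre.
- note_cube: Bystander: block of notes 79x79x46 mm on the right; origin under its centre.
- mug_1: Bystander: mug 81x113x101 mm on the right; origin under its centre.
- tape_1: Bystander: roll of tape 106x104x25 mm lying behind the organiser; origin under its centre.

How it is judged:
By the outcome, as a careful person would: the job done as asked, in the order asked, and still so for the second after the job is handed in, while the arm keeps its last pose, push and grip.
It also fails if it takes over 67 s, if anything falls off the work surface, if the arm or the gripper's body presses on something with over 40 N, if the wrist force passes 120 N, or if a joint passes its speed limit or range.

## Working session

There is one attempt and no reset: what is moved stays moved. The work goes in short steps, each a Python script; the robot and the scene stay as the last script left them, time stands still between calls to the robot, and variables do not carry over. Pictures are saved under pics/ and viewed, and the job is handed in when it is done.

```bash
ls; mkdir -p pics; python3 - <<'E'
from rig import bot
import cv2,numpy as np
for n in("top","side"):
    c=bot.read_camera(n); cv2.imwrite(f"pics/{n}0.png",c["image"]); np.savez(f"{n}0.npz",**c)
    print(n,c["fovy"],c["cx"],c["cy"],c["eye"],c["attitude"],c["depth"].min(),c["depth"].max(), [k for k in c])
print(bot.read_state(),bot.tip_reach)
E
```

```text
pics
top 55.06646267841615 248.9602266481588 186.339012433884 [ 368.94693798  -72.4784849  1214.04473482] [-0.07606621  0.7077551  -0.69876088  0.07092168] 0.0 2247.515 ['image', 'depth', 'fovy', 'cx', 'cy', 'eye', 'attitude']
side 50.53737506211723 246.13316879245843 197.99938712413737 [  294.78089465 -1118.1063632    792.52153495] [-0.48006356  0.86805631 -0.10774144  0.06640035] 0.0 3999.9155 ['image', 'depth', 'fovy', 'cx', 'cy', 'eye', 'attitude']
{'clock': 0.1, 'joint_positions': array([ 1.04740798e+00,  3.00413817e-01,  1.52155408e+00,  1.80577449e-05,
        1.32069977e+00, -6.65784356e-02]), 'qvel': array([-0.00089692, -0.00215362, -0.00280816, -0.00015855,  0.00058712,
       -0.00206762]), 'effort': array([ 9.61178703e-04, -5.44374382e+01, -3.62367868e+01, -7.21416995e-05,
        3.02081651e-03, -3.38755592e-05]), 'ee_pos': array([242.48506508, 493.43522163, 249.76414681]), 'tool_rot': array([-0.60005369,  0.6004008 ,  0.37346271, -0.37413909]), 'ft_force': array([-0.29697899,  0.97416217, -0.49998632]), 'moment': array([-0.03828685,  0.04104785, -0.01863364]), 'grip_width': 85.45325077598648} 19.0
```

View pics/top0.png

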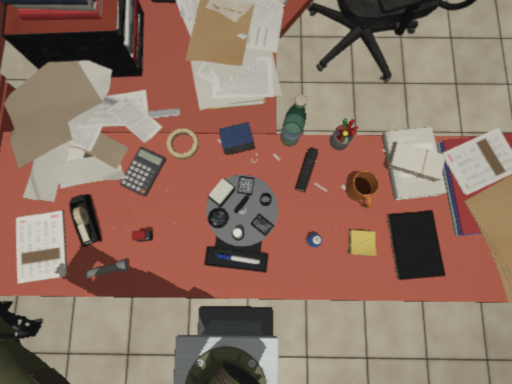

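View pics/side0.png

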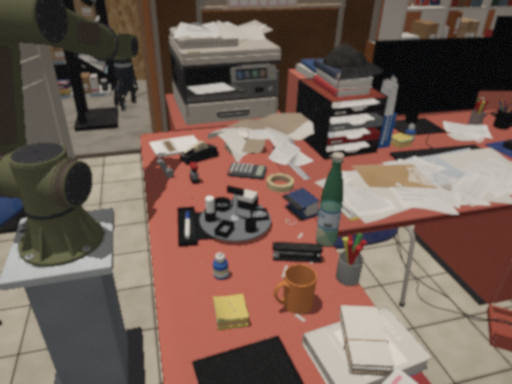

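```bash
cat > h.py <<'E'
import numpy as np,cv2
from scipy.spatial.transform import Rotation as R
def rot(q): return R.from_quat([q[1],q[2],q[3],q[0]])
def f(c): return 192/np.tan(np.radians(float(c["fovy"]))/2)
def ray(c,u,v):
    d=np.stack([(np.asarray(u,float)-c["cx"])/f(c),(np.asarray(v,float)-c["cy"])/f(c),np.ones(np.shape(u))],-1)
    return rot(c["attitude"]).apply(d.reshape(-1,3)).reshape(d.shape)
def onplane(c,u,v,z):
    d=ray(c,u,v); t=(z-c["eye"][2])/d[...,2]; return c["eye"]+t[...,None]*d
def cloud(c):
    v,u=np.mgrid[:384,:512]; return c["eye"]+ray(c,u,v)*c["depth"][...,None]
def proj(c,p):
    q=rot(c["attitude"]).inv().apply(np.asarray(p,float)-c["eye"]); return q[...,:2]/q[...,2:]*f(c)+[c["cx"],c["cy"]]
E
python3 - <<'E'
from h import *
for n,(x0,y0,w,h),k in(("top",(125,160,220,120),3.6),("side",(140,150,190,140),4.2)):
    c=np.load(n+"0.npz"); im=c["image"][y0:y0+h,x0:x0+w]
    cv2.imwrite(f"pics/{n}0z.png",cv2.resize(im,None,fx=k,fy=k,interpolation=cv2.INTER_CUBIC))
    P=cloud(c)
    print(n)
    pts=dict(top=[(142,235),(315,240),(240,262),(362,242),(180,240),(240,210)],side=[(194,176),(221,268),(243,188)])[n]
    for u,v in pts: print((u,v),P[v,u].round(1))
E
```

```text
top
(142, 235) [452.3 264.5  76.3]
(315, 240) [ 443.7 -266.3   79.6]
(240, 262) [375.3 -36.7  13. ]
(362, 242) [ 442.1 -421.2   39. ]
(180, 240) [443.1 161.1   1.6]
(240, 210) [537.8 -34.7  47.6]
side
(194, 176) [452.7 252.4  35.1]
(221, 268) [ 446.3 -297.5   47.8]
(243, 188) [567.9 -55.6 143.2]
```

View pics/top0z.png

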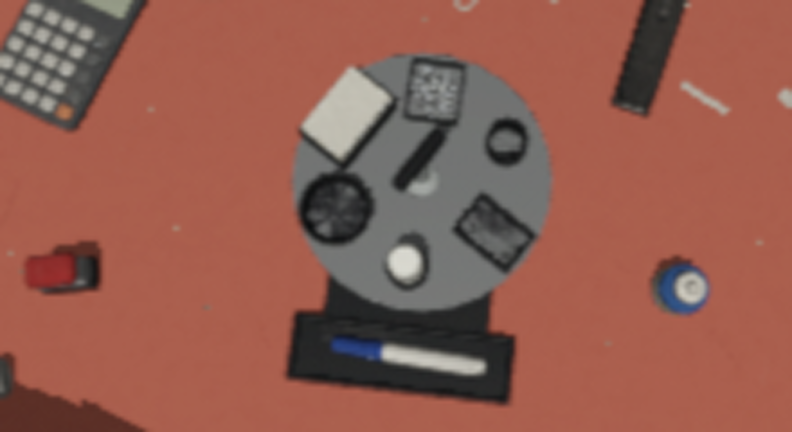

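View pics/side0z.png

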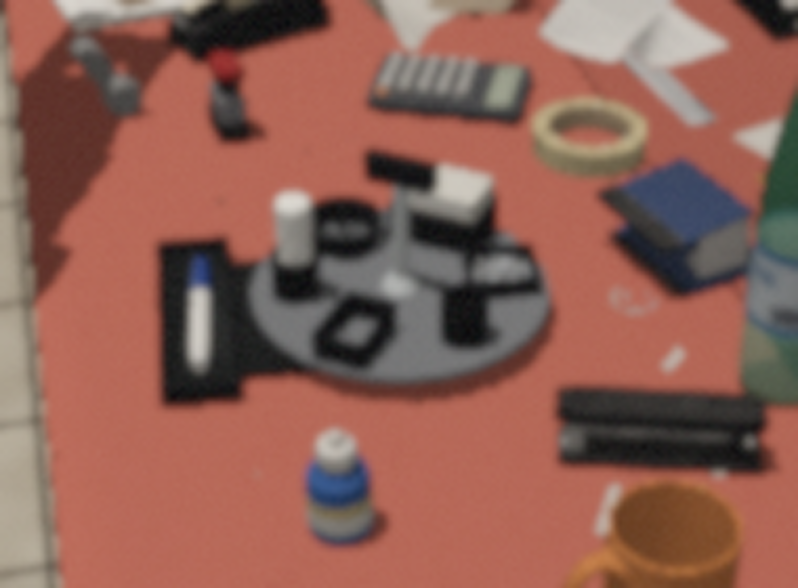

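```bash
python3 - <<'E'
from h import *
from scipy.optimize import least_squares
c=np.load("top0.npz"); im=c["image"]; P=cloud(c); hsv=cv2.cvtColor(im,cv2.COLOR_BGR2HSV)
Z=P[...,2]; print("desk z",np.median(Z[225:255,165:195]),Z[225:255,165:195].std(), "zeros",(c["depth"]==0).sum())
# disc: non-red (low saturation) blob around
m=((hsv[...,1]<90)&(hsv[...,2]>75)).astype(np.uint8); m[:170]=0;m[250:]=0;m[:,:200]=0;m[:,285:]=0
cs,_=cv2.findContours(m,cv2.RETR_EXTERNAL,cv2.CHAIN_APPROX_NONE); k=max(cs,key=cv2.contourArea)[:,0]
p=onplane(c,k[:,0],k[:,1],24)[:,:2]
fit=least_squares(lambda a:np.hypot(*(p-a[:2]).T)-a[2],[535,-50,118],loss="soft_l1",f_scale=1.5).x; print("disc",fit)
A=fit[:2]
# pen tray dark region
d=(hsv[...,2]<60).astype(np.uint8)
t=d.copy(); t[:246]=0;t[275:]=0;t[:,:195]=0;t[:,275:]=0
cs,_=cv2.findContours(t,cv2.RETR_EXTERNAL,cv2.CHAIN_APPROX_NONE);k=max(cs,key=cv2.contourArea)[:,0]
p=onplane(c,k[:,0],k[:,1],19)[:,:2].astype(np.float32); r=cv2.minAreaRect(p);print("tray",r,"dist",np.hypot(*(np.array(r[0])-A)),"dir deg",np.degrees(np.arctan2(*(A-r[0])[::-1])))
# handle: depth high
hm=(np.hypot(P[...,0]-A[0],P[...,1]-A[1])<45)&(Z>125)
v,u=np.nonzero(hm); q=onplane(c,u,v,142)[:,:2].astype(np.float32); print("handle",len(q),q.mean(0),np.median(Z[hm]),cv2.minAreaRect(q))
w=np.linalg.eigh(np.cov(q.T))[1][:,1];print("bar dir deg",np.degrees(np.arctan2(w[1],w[0])))
# stamp / bottle
rm=((hsv[...,0]<6)|(hsv[...,0]>172))&(hsv[...,1]>150)
s=np.zeros_like(rm);s[222:250,125:160]=1
hm=s&(Z>55);v,u=np.nonzero(hm);q=onplane(c,u,v,75)[:,:2].astype(np.float32);print("stamp",len(q),q.mean(0),np.median(Z[hm]),cv2.minAreaRect(q),Z[225:245:2,130:154:2].astype(int))
s=np.zeros_like(rm);s[225:255,300:330]=1
hm=s&(Z>74);v,u=np.nonzero(hm);q=onplane(c,u,v,84)[:,:2];print("cap",len(q),q.mean(0),np.median(Z[hm]))
hm=s&(Z>10);v,u=np.nonzero(hm);print("bottle",len(u),P[hm].mean(0), P[hm].min(0),P[hm].max(0))
E
```

```text
desk z 1.8692579360071022 120.62133788944797 zeros 808
disc [542.95435409 -42.49771176 114.34423222]
tray ((395.2108459472656, -24.603103637695312), (193.80532836914062, 76.2551040649414), 84.30066680908203) dist 148.82325489852764 dir deg -6.905992619924027
handle 103 [541.00165 -38.06292] 142.0682582628101 ((541.346923828125, -38.41956329345703), (15.299285888671875, 59.16836929321289), 52.64363098144531)
bar dir deg 143.5004215265845
stamp 137 [452.2991  276.40723] 75.64068137784443 ((443.11029052734375, 270.62530517578125), (55.056365966796875, 95.05506134033203), 8.059755325317383) [[-2  3  1  0  1  3  2  0  3  1  1  3]
 [ 2  0  3 -1 -5  2  2  0  0  3  4  0]
 [ 4  2  4  1 -1 -2 -1  1  7  2  1  1]
 [ 5  1 73 76 75 71 79 75 45 23 20  4]
 [ 1 69 81 76 76 80 77 79 44 43 21  3]
 [ 1 75 77 78 77 71 76 73 43 42 18  3]
 [ 8 76 76 70 76 77 76 76 46 45 21  6]
 [ 0 74 74 76 71 71 69 42 42 34 20  3]
 [ 4  0 -1 21 21 21 15  1  5  2  3  0]
 [-4  0  4  3  1  0  2  0  4  5  2  3]]
cap 34 [ 447.2909138  -266.04385493] 78.16465422239116
bottle 185 [ 443.20771451 -260.18702093   80.81035427] [ 368.94693798 -290.50949262   10.27531338] [ 480.18807254  -72.4784849  1214.04473482]
```

```bash
cat > meas.py <<'E'
from h import *
from scipy.optimize import least_squares
def desk(im):  # redness ratio, 1 on desk
    f=im.astype(float); return (f[...,2]-0.5*(f[...,0]+f[...,1]))/(f.sum(2)+1)
def up(a,k=4): # upsample, pixel centres kept via mapping
    return cv2.resize(np.asarray(a,np.float32),None,fx=k,fy=k,interpolation=cv2.INTER_LINEAR)
def uv(k): return (k+0.5)/4-0.5
def big(m): 
    cs,_=cv2.findContours(m.astype(np.uint8),cv2.RETR_EXTERNAL,cv2.CHAIN_APPROX_NONE); return uv(max(cs,key=cv2.contourArea)[:,0].astype(float))
def box(m,x0,x1,y0,y1):
    o=np.zeros_like(m); o[y0*4:y1*4,x0*4:x1*4]=m[y0*4:y1*4,x0*4:x1*4]; return o
E
python3 - <<'E'
from meas import *
def line(p):
    vx,vy,x,y=cv2.fitLine(p.astype(np.float32),cv2.DIST_HUBER,0,.01,.01).ravel(); return np.array([vx,vy]),np.array([x,y])
for n in("top","side"):
    c=np.load(n+"0.npz"); im=c["image"]; r=up(desk(im)); print(n,"desk",np.median(desk(im)[225:255,165:195]))
    m=r<0.13
    b=dict(top=(200,283,165,275),side=(170,285,180,255))[n]
    k=big(box(m,*b)); o=im.copy()
    for u,v in k: o[int(round(v)),int(round(u))]=(0,255,0)
    p=onplane(c,k[:,0],k[:,1],24)[:,:2]
    g=np.array([541,-40]); 
    far=np.hypot(*(p-g).T); sel=(far<126)&(far>108)
    for _ in range(3):
        fit=least_squares(lambda a:np.hypot(*(p[sel]-a[:2]).T)-a[2],[*g,118],loss="soft_l1",f_scale=1).x
        sel=abs(np.hypot(*(p-fit[:2]).T)-fit[2])<4
    fx=least_squares(lambda a:np.hypot(*(p[sel]-a[:2]).T)-118,g,loss="soft_l1",f_scale=1).x
    print(" disc",fit,fx,sel.sum())
    p=onplane(c,k[:,0],k[:,1],19)[:,:2]
    t=p[(p[:,0]<g[0]-125)]
    R_=cv2.minAreaRect(t[t[:,0]<g[0]-135].astype(np.float32)); print(" tray rect",R_)
    # front edge (smallest x)
    e=t[(abs(t[:,1]-R_[0][1])<80)&(t[:,0]<R_[0][0])]; d,q=line(e); print(" front edge ang",np.degrees(np.arctan2(d[1],d[0])),q, "dist axis",abs(np.cross(d,fit[:2]-q)))
    P=cloud(c);ok=c["depth"]>0
    hm=ok&(np.hypot(P[...,0]-g[0],P[...,1]-g[1])<42)&(P[...,2]>(128 if n=="top" else 112))
    v,u=np.nonzero(hm); 
    if n=="top":
        q=onplane(c,u,v,142)[:,:2].astype(np.float32); print(" handle",len(u),q.mean(0),cv2.minAreaRect(q))
    cv2.imwrite(f"pics/{n}_ct.png",cv2.resize(o[150:290,120:340] if n=="top" else o[150:290,140:330],None,fx=3.6,fy=3.6,interpolation=cv2.INTER_NEAREST))
E
```

```text
top desk 0.24492753623188407
 disc [543.72466981 -39.40460499 117.22528107] [543.28315061 -39.10663314] 633
 tray rect ((385.2668762207031, -23.75408935546875), (193.52392578125, 55.86692428588867), 84.27229309082031)
 front edge ang 84.25132 [357.7407  -24.03132] dist axis 186.5885033826453
 handle 96 [541.86084  -38.152016] ((542.3399658203125, -38.60947036743164), (14.39608097076416, 57.35928726196289), 52.64363098144531)
side desk 0.22774869109947643
 disc [542.13948622 -47.09394964 118.47714808] [542.38334175 -47.5510765 ] 398
 tray rect ((386.1314697265625, -37.6226806640625), (198.14613342285156, 52.645721435546875), 85.04629516601562)
 front edge ang 84.08232 [361.27307  -36.179043] dist axis 181.0279060994537<stdin>:22: DeprecationWarning: Arrays of 2-dimensional vectors are deprecated. Use arrays of 3-dimensional vectors instead. (deprecated in NumPy 2.0)
```

View pics/top_ct.png

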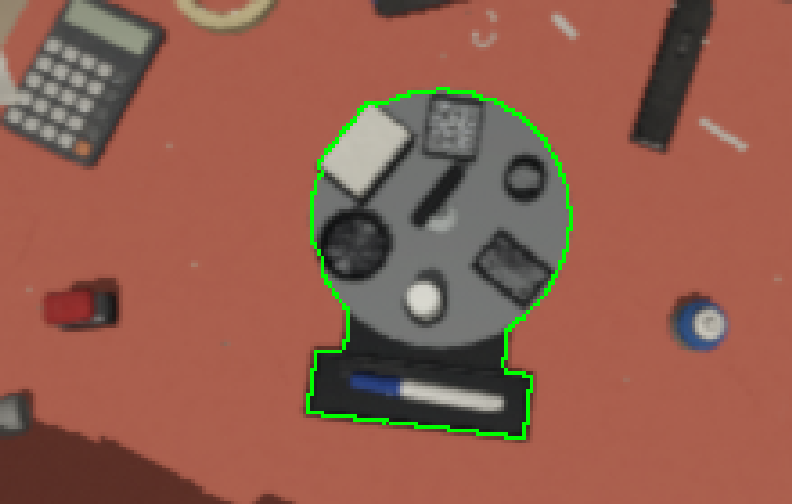

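View pics/side_ct.png

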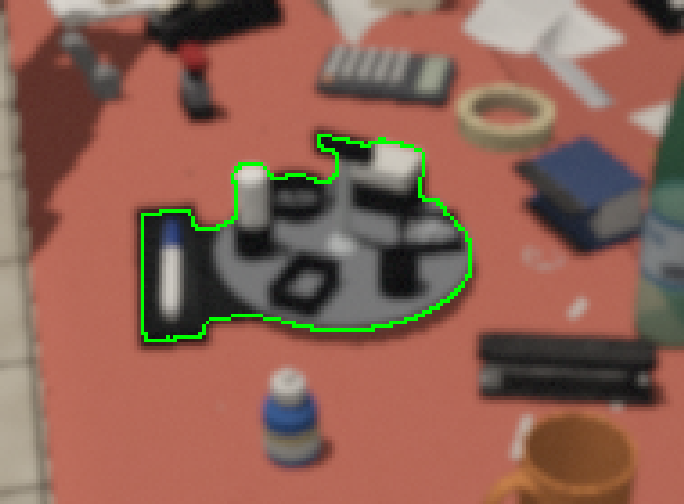

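```bash
cat >> meas.py <<'E'
A0=np.array([543.,-39.1])
def wells(c,A,yaw,zs=48):
    """detect dark wells on grey disc in the top picture; returns angle estimates"""
    im=c["image"]; g=up(im.max(2)); r=up(desk(im))
    out={}
    for name,a,z in(("stamp",180,48),("narrow",240,48),("ink",60,46),("clip",300,46)):
        th=np.radians(yaw+a); q=A+82*np.array([np.cos(th),np.sin(th)])
        m=((g<78)&(r<.13)).astype(np.uint8)
        m=cv2.morphologyEx(m,cv2.MORPH_CLOSE,np.ones((25,25)))
        uvc=proj(c,np.array([*q,z])); mask=np.zeros_like(m); cv2.circle(mask,tuple(int(x) for x in (uvc+.5)*4),64,1,-1)
        k=big(m*mask); p=onplane(c,k[:,0],k[:,1],z)[:,:2].astype(np.float32)
        R_=cv2.minAreaRect(p); d=np.array(R_[0])-A
        out[name]=(np.round(R_[0],1),np.round(R_[1],1),round(R_[2],1),"r",round(float(np.hypot(*d)),1),"yaw",round(float((np.degrees(np.arctan2(d[1],d[0]))-a)%360),1))
    return out
E
python3 - <<'E'
from meas import *
c=np.load("top0.npz")
for k,v in wells(c,A0,53).items(): print(k,v)
P=cloud(c);ok=c["depth"]>0
def blob(zlo,x0,x1,y0,y1,z):
    s=np.zeros_like(ok);s[y0:y1,x0:x1]=1
    v,u=np.nonzero(s&ok&(P[...,2]>zlo)); q=onplane(c,u,v,z)[:,:2].astype(np.float32)
    w=np.linalg.eigh(np.cov(q.T))[1][:,1]
    return len(u),q.mean(0),cv2.minAreaRect(q),"pca",np.degrees(np.arctan2(w[1],w[0]))
print("stamp head",blob(58,125,160,222,250,75))
print("cap",blob(66,300,330,225,255,84)); print("bottle",blob(45,300,330,225,255,72))
im=c["image"]; hs=cv2.cvtColor(im,cv2.COLOR_BGR2HSV)
U=up(hs[...,1]); 
m=box(((up(desk(im))>.35)).astype(np.uint8),125,160,222,250);k=big(m);p=onplane(c,k[:,0],k[:,1],75)[:,:2].astype(np.float32);print("red",cv2.minAreaRect(p),"cen",)
f=im.astype(float); bl=up((f[...,0]-f[...,2])/(f.sum(2)+1)); m=box((bl>.05).astype(np.uint8),300,330,225,255);k=big(m)
for z in(60,):
    p=onplane(c,k[:,0],k[:,1],z)[:,:2].astype(np.float32);print("blue",cv2.minEnclosingCircle(p),cv2.fitEllipse(p))
wv=up(im.min(2)); m=box((wv>110).astype(np.uint8),300,330,225,255);k=big(m);p=onplane(c,k[:,0],k[:,1],84)[:,:2].astype(np.float32);print("white",cv2.minEnclosingCircle(p))
s=np.load("side0.npz"); print("proj side bottle",proj(s,[[443,-267,84],[443,-267,0]]),"stamp",proj(s,[[452,270,75],[452,270,0]]))
E
```

```text
stamp (array([ 493.7, -104. ]), array([63.2, 45.7]), 51.8, 'r', 81.5, 'yaw', 52.8)
narrow (array([ 574.5, -115.2]), array([37.1, 43.7]), 82.4, 'r', 82.4, 'yaw', 52.5)
ink (array([520.5,  32.7]), array([65.3, 81.6]), 65.4, 'r', 75.2, 'yaw', 47.4)
clip (array([614.1, -47.4]), array([63.1, 81.3]), 62.4, 'r', 71.6, 'yaw', 53.4)
stamp head (131, array([452.88007, 276.48355], dtype=float32), ((453.1575927734375, 277.3309326171875), (27.814895629882812, 43.179412841796875), 4.114266872406006), 'pca', np.float64(96.14944062162158))
cap (56, array([ 444.78168, -267.83115], dtype=float32), ((445.0186767578125, -268.4861755371094), (21.106809616088867, 24.392662048339844), 0.7430219650268555), 'pca', np.float64(88.03139752490145))
bottle (149, array([ 444.4932 , -264.77905], dtype=float32), ((444.24969482421875, -264.5039978027344), (38.24393081665039, 39.67437744140625), 44.659523010253906), 'pca', np.float64(127.93855743874389))
red ((453.5713195800781, 275.6316833496094), (25.97011375427246, 41.27496337890625), 11.553544044494629) cen
blue ((445.6272888183594, -266.5490417480469), 21.20758056640625) ((445.72296142578125, -266.46826171875), (38.2606315612793, 40.556495666503906), 4.357994556427002)
white ((444.607177734375, -270.4022521972656), 14.026771545410156)
proj side bottle [[217.29108871 250.74305165]
 [218.05674438 273.89089726]] stamp [[192.54682996 164.66694227]
 [193.65893739 181.74805824]]
```

```bash
cat >> meas.py <<'E'
def quat(deg):
    t=np.radians(deg); M=np.array([[np.cos(t),0,-np.sin(t)],[np.sin(t),0,np.cos(t)],[0,-1,0]])
    q=R.from_matrix(M).as_quat(); return [q[3],q[0],q[1],q[2]]
def st(bot):
    s=bot.read_state(); x=rot(s["tool_rot"]).apply([1,0,0])
    print("t %.2f"%s["clock"],"tcp",s["ee_pos"].round(1),"jaw %.1f"%np.degrees(np.arctan2(x[1],x[0])),"F",s["ft_force"].round(1),"M",s["moment"].round(2),"w %.1f"%s["grip_width"],"j6 %.2f"%s["joint_positions"][5]); return s
def snap(bot,tag,crop=None,k=3.6):
    o={}
    for n in("top","side"):
        c=bot.read_camera(n); np.savez(f"{n}{tag}.npz",**c); o[n]=c
        x0,y0,w,h=crop if (crop and n=="top") else ((125,160,220,125) if n=="top" else (140,130,190,140))
        cv2.imwrite(f"pics/{n}{tag}.png",cv2.resize(c["image"][y0:y0+h,x0:x0+w],None,fx=k,fy=k,interpolation=cv2.INTER_CUBIC))
    return o
E
python3 - <<'E'
from rig import bot
from meas import *
st(bot)
for nm,p,a in(("bottle",(445,-267,50),23),("ink",(511,36,74),23),("stamp",(453,276,67),5.5),("stampwell",(494,-104,91),52.7-90),("handle",(543,-39,127),52.7),("handle_f",(543,-39,127),-5.8)):
    for d in(0,180,-180): 
        q=bot.ik(p,quat(a+d)); print(nm,a+d,None if q is None else np.round(q,2))
E
```

```text
t 0.10 tcp [242.5 493.4 249.8] jaw 63.8 F [-0.3  1.  -0.5] M [-0.04  0.04 -0.02] w 85.5 j6 -0.07
bottle 23 [-0.61  0.49  1.77 -0.    0.87 -1.01]
bottle 203 [-0.61  0.49  1.77 -0.    0.87  2.13]
bottle -157 [-0.61  0.49  1.77 -0.    0.87  2.13]
ink 23 [-0.    0.44  1.79 -0.    0.92 -0.4 ]
ink 203 None
ink -157 None
stamp 5.5 [ 0.48  0.49  1.74 -0.    0.92  0.38]
stamp 185.5 None
stamp -174.5 None
stampwell -37.3 [-0.28  0.4   1.8  -0.    0.94  0.37]
stampwell 142.7 None
stampwell -217.3 None
handle 52.7 [-0.14  0.42  1.66 -0.    1.06 -1.06]
handle 232.7 [-0.14  0.42  1.66 -0.    1.06  2.08]
handle -127.3 [-0.14  0.42  1.66 -0.    1.06  2.08]
handle_f -5.8 [-0.14  0.42  1.66 -0.    1.06 -0.04]
handle_f 174.2 None
handle_f -185.8 None
```

```bash
python3 - <<'E'
from rig import bot
from meas import *
bot.move_to((445,-267,150),quat(-67)); st(bot)
bot.servo_line((445,-267,50),speed=100,until_force=15); 
bot.move_gripper(40,20); st(bot)
bot.move_gripper(72)
bot.servo_line((445,-267,100)); bot.move_to((445,-267,100),quat(23)); bot.servo_line((445,-267,50),speed=100,until_force=15)
bot.move_gripper(35,30); st(bot)
bot.servo_line((445,-267,190)); st(bot)
c=snap(bot,1,(250,160,220,125))
E
```

```text
t 2.89 tcp [ 445.3 -266.5  150.1] jaw -66.9 F [-0.2  0.2 -0.6] M [-0.04 -0.03 -0.06] w 85.3 j6 0.56
t 4.52 tcp [ 445.2 -267.1   50.4] jaw -67.0 F [-0.4  0.1  6.6] M [ 0.19  0.13 -0.02] w 41.3 j6 0.56
t 7.84 tcp [ 445.3 -267.3   50.9] jaw 23.0 F [-1.5 -0.2  5.6] M [-0.08  0.29 -0.02] w 41.5 j6 -1.01
t 8.93 tcp [ 444.7 -266.8  189.1] jaw 23.0 F [ 0.6 -1.6 -1.4] M [-0.   -0.01  0.01] w 41.5 j6 -1.01
```

View pics/side1.png

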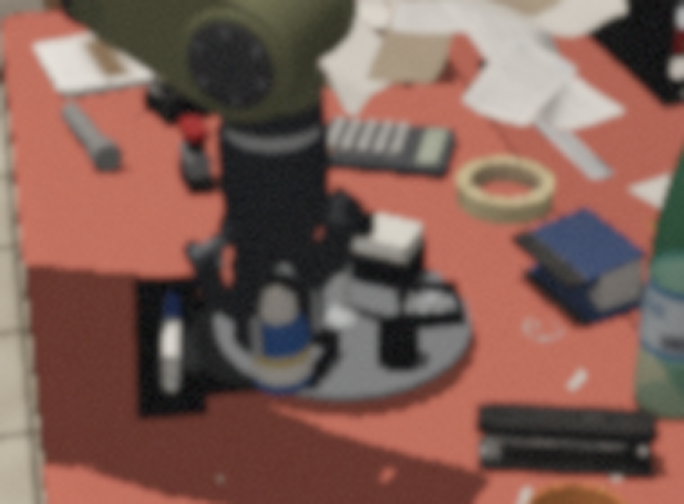

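View pics/top1.png

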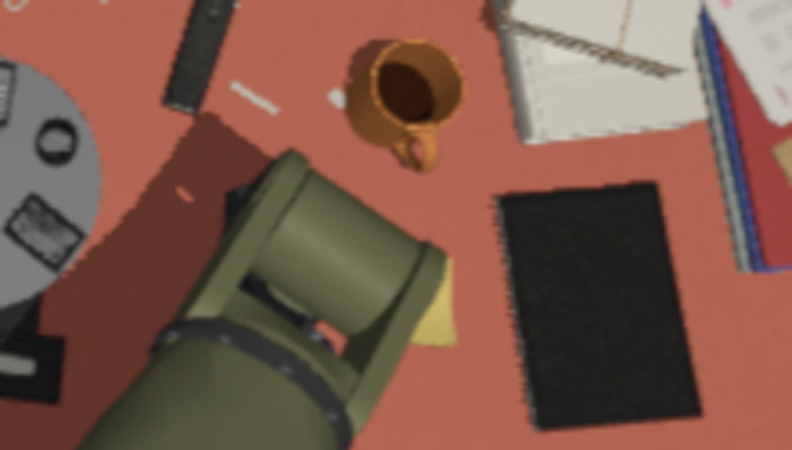

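```bash
python3 - <<'E'
from meas import *
for t,zb,b in(("0",0,(205,240,250,285)),("1",139,(200,240,200,245))):
    s=np.load(f"side{t}.npz"); f_=s["image"].astype(float); bl=up((f_[...,0]-f_[...,2])/(f_.sum(2)+1)); 
    k=big(box((bl>.08).astype(np.uint8),*b)); print(t,k.min(0),k.max(0),(k.min(0)+k.max(0))/2)
    print(" proj z+45:",proj(s,[[445,-267,zb+z] for z in(60,45,35,0)]).round(1).tolist())
E
```

```text
0 [213.125 260.125] [226.625 270.125] [219.875 265.125]
 proj z+45: [[218.2, 257.4], [218.4, 261.6], [218.5, 264.4], [218.8, 273.8]]
1 [212.375 215.875] [226.625 228.375] [219.5   222.125]
 proj z+45: [[216.9, 215.7], [217.1, 220.5], [217.2, 223.7], [217.5, 234.4]]
```

```bash
python3 - <<'E'
from rig import bot
from meas import *
bot.servo_line((445,-267,235),speed=250)
bot.move_to((510.7,36.5,235),quat(22.7))
bot.servo_line((510.7,36.5,125),speed=150); st(bot)
hit=bot.servo_line((510.7,36.5,73.5),speed=40,until_force=6); print(hit); st(bot)
snap(bot,2)
E
```

```text
t 11.43 tcp [511.1  36.3 125.8] jaw 22.7 F [-0.3  0.4 -1. ] M [ 0.04 -0.04 -0.  ] w 41.4 j6 -0.40
True
t 12.60 tcp [510.8  36.5  74.8] jaw 22.7 F [-0.5  0.6  7.1] M [0.09 0.06 0.03] w 41.5 j6 -0.40
```

View pics/side2.png

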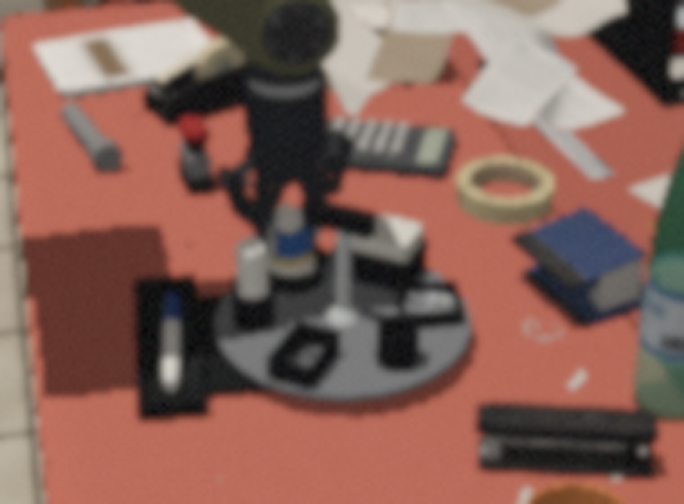

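```bash
python3 - <<'E'
from rig import bot
from meas import *
bot.move_gripper(58); st(bot)
bot.servo_line((510.8,36.5,200),speed=150)
bot.move_to((453,276.5,200),quat(5.5)); 
c=snap(bot,3); st(bot)
for k,v in wells(c["top"],A0,52.7).items(): print(k,v)
E
```

```text
t 13.01 tcp [510.1  36.5  74. ] jaw 22.7 F [0.1 1.4 1.1] M [ 0.03 -0.01 -0.01] w 57.7 j6 -0.40
t 15.07 tcp [453.6 275.4 199.8] jaw 5.4 F [ 0.2 -0.2  0.7] M [ 0.02 -0.05 -0.02] w 58.1 j6 0.38
stamp (array([ 493.7, -103.7]), array([62.6, 45. ]), 51.6, 'r', 81.3, 'yaw', 52.7)
narrow (array([ 574.5, -115.4]), array([36., 44.]), 78.9, 'r', 82.6, 'yaw', 52.4)
ink (array([520.7,  32.7]), array([65. , 81.2]), 64.8, 'r', 75.2, 'yaw', 47.2)
clip (array([590.4, -36. ]), array([64.7, 30.7]), 70.9, 'r', 47.5, 'yaw', 63.8)
```

View pics/top3.png

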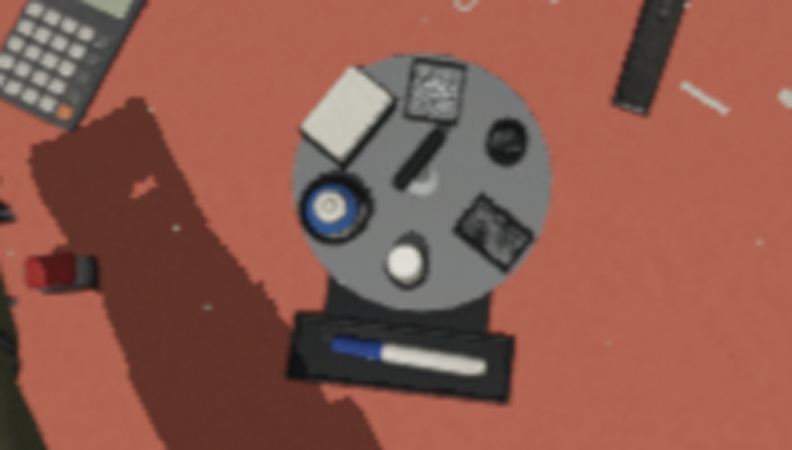

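View pics/side3.png

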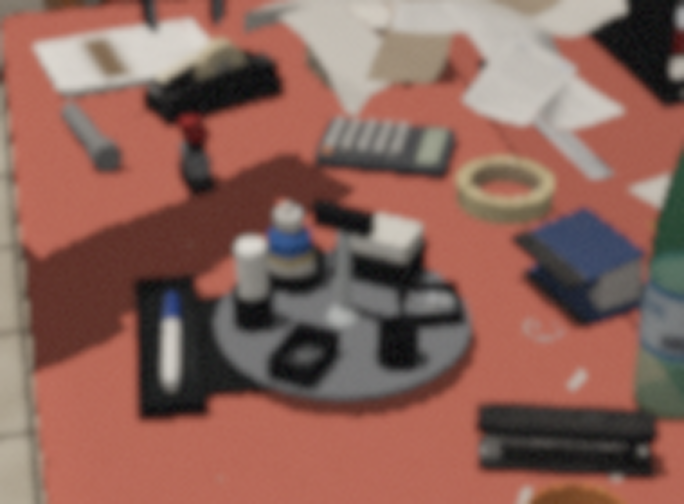

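```bash
python3 - <<'E'
from meas import *
c=np.load("top3.npz"); im=c["image"]; f_=im.astype(float); P=cloud(c)
bl=up((f_[...,0]-f_[...,2])/(f_.sum(2)+1)); b=(207,235,207,230)
k=big(box((bl>.05).astype(np.uint8),*b));p=onplane(c,k[:,0],k[:,1],84)[:,:2].astype(np.float32);print("blue z84",cv2.minEnclosingCircle(p),cv2.fitEllipse(p))
k=big(box((up(im.min(2))>110).astype(np.uint8),*b));p=onplane(c,k[:,0],k[:,1],108)[:,:2].astype(np.float32);print("cap z108",cv2.minEnclosingCircle(p),cv2.fitEllipse(p))
k=big(box((up(im.max(2))<70).astype(np.uint8),*b));p=onplane(c,k[:,0],k[:,1],46)[:,:2].astype(np.float32);print("well z46",cv2.minEnclosingCircle(p),cv2.fitEllipse(p))
print("z cap",np.median(P[216:220,215:218,2]))
E
```

```text
blue z84 ((508.6374816894531, 35.578407287597656), 26.52379035949707) ((509.4508056640625, 36.34327697753906), (47.58576202392578, 51.3214111328125), 40.74301528930664)
cap z108 ((503.6481628417969, 13.285906791687012), 47.735694885253906) ((504.8492736816406, 20.772375106811523), (75.31123352050781, 92.3047866821289), 171.46047973632812)
well z46 ((515.279541015625, 36.3577880859375), 33.99580383300781) ((514.3687133789062, 35.44312286376953), (62.89250946044922, 65.63158416748047), 56.40404510498047)
z cap 105.94995885493074
```

```bash
python3 - <<'E'
from rig import bot
from meas import *
bot.servo_line((453.5,276.6,67),speed=120,until_force=12); st(bot)
bot.move_gripper(20,30); s=st(bot)
bot.servo_line((453.5,276.6,180),speed=200); st(bot)
snap(bot,4)
E
```

```text
t 16.33 tcp [453.8 276.8  67.7] jaw 5.5 F [-0.3  0.7 -0. ] M [ 0.02  0.03 -0.03] w 58.0 j6 0.38
t 16.72 tcp [453.8 276.7  67.5] jaw 5.5 F [-0.2 -1.1  4.7] M [-0.05 -0.02  0.1 ] w 26.6 j6 0.38
t 17.43 tcp [453.  276.3 178.7] jaw 5.5 F [ 0.9  0.3 -0.6] M [-0.01  0.05 -0.09] w 26.1 j6 0.38
```

View pics/side4.png

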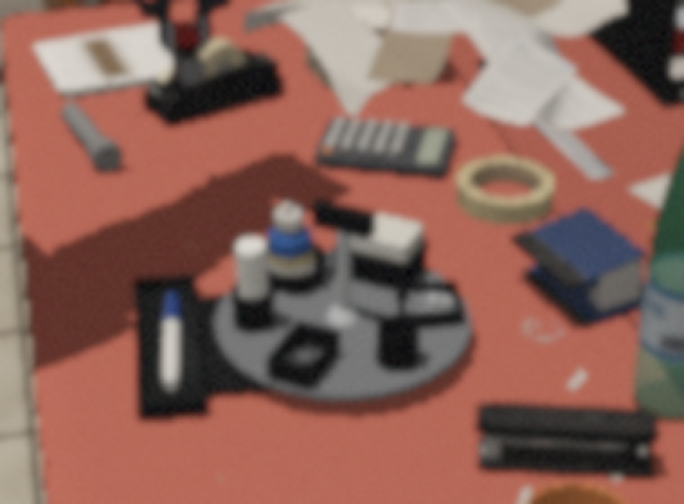

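View pics/top4.png

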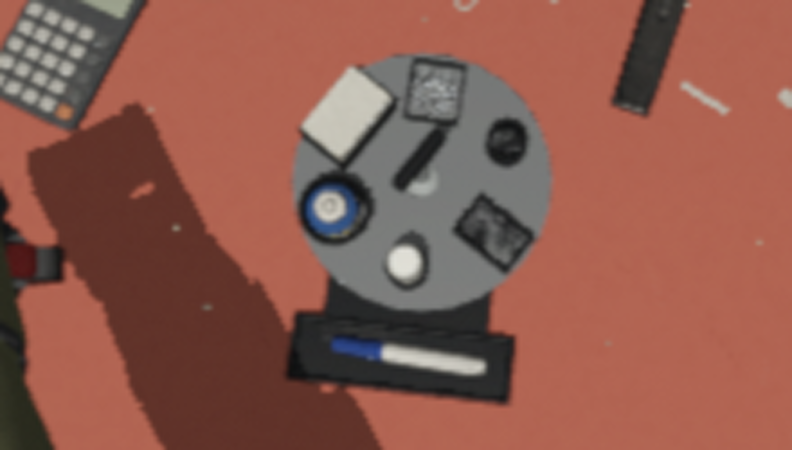

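```bash
python3 - <<'E'
from rig import bot
from meas import *
bot.servo_line((453.5,276.6,235),speed=250)
bot.move_to((493.9,-104.1,235),quat(-37.3))
bot.servo_line((493.9,-104.1,122),speed=150); st(bot)
snap(bot,5)
hit=bot.servo_line((493.9,-104.1,90.5),speed=30,until_force=5); print(hit); st(bot)
snap(bot,6)
E
```

```text
t 20.23 tcp [ 494.4 -104.   122.8] jaw -37.3 F [-0.4 -0.1  0.2] M [-0.04 -0.02 -0.02] w 26.7 j6 0.37
True
t 21.28 tcp [ 494.  -104.2   91.4] jaw -37.3 F [-0.7 -0.8  4.5] M [0.03 0.13 0.02] w 26.9 j6 0.37
```

View pics/side5.png

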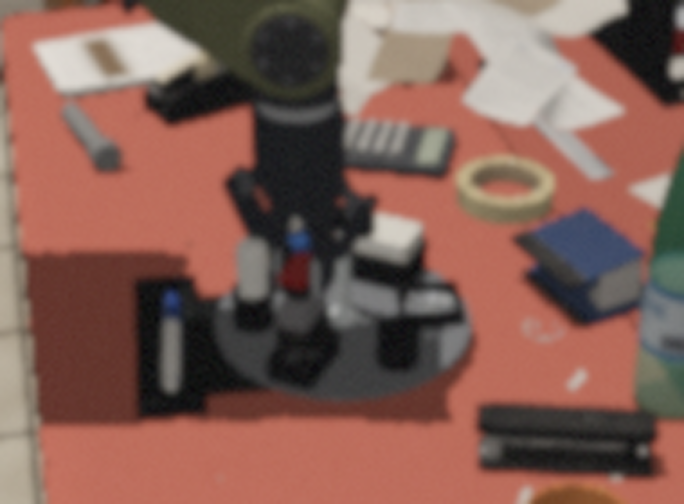

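View pics/side6.png

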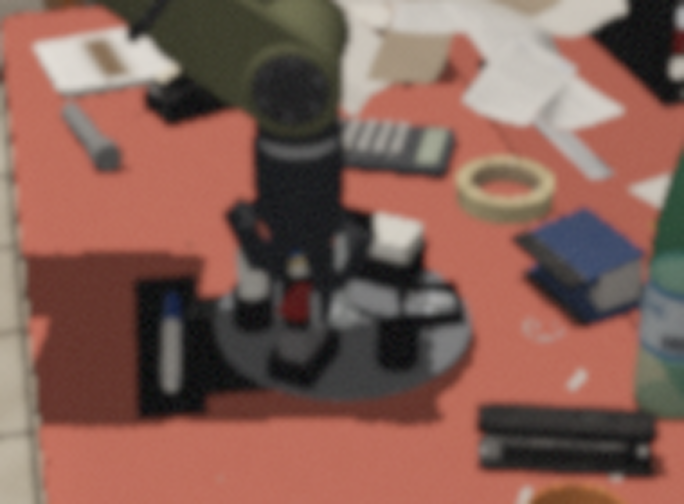

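```bash
python3 - <<'E'
from rig import bot
from meas import *
bot.move_gripper(50); 
bot.servo_line((494,-104.2,215),speed=150)
bot.move_to((380,-260,260),quat(20)); st(bot)
c=snap(bot,7)["top"]
for k,v in wells(c,A0,52.7).items(): print(k,v)
P=cloud(c);ok=c["depth"]>0
hm=ok&(np.hypot(P[...,0]-543,P[...,1]+39)<42)&(P[...,2]>128); v,u=np.nonzero(hm)
q=onplane(c,u,v,142)[:,:2].astype(np.float32); w=np.linalg.eigh(np.cov(q.T))[1][:,1];print(" handle",len(u),q.mean(0),cv2.minAreaRect(q),np.degrees(np.arctan2(w[1],w[0])))
hm=ok&(np.hypot(P[...,0]-494,P[...,1]+104)<35)&(P[...,2]>85); v,u=np.nonzero(hm)
q=onplane(c,u,v,99)[:,:2].astype(np.float32); w=np.linalg.eigh(np.cov(q.T))[1][:,1];print(" stamp head",len(u),np.median(P[hm][:,2]),q.mean(0),cv2.minAreaRect(q),np.degrees(np.arctan2(w[1],w[0])))
hm=ok&(np.hypot(P[...,0]-511,P[...,1]-36)<12)&(P[...,2]>85);print("cap z",np.median(P[hm][:,2]))
E
```

```text
t 23.98 tcp [ 380.1 -259.8  259.6] jaw 20.0 F [ 0.3 -0.2  0.9] M [ 0.   -0.01 -0.02] w 50.0 j6 -1.03
stamp (array([ 494.8, -104.6]), array([62.6, 47.8]), 51.5, 'r', 81.3, 'yaw', 53.7)
narrow (array([ 574.5, -115.3]), array([35.8, 43.9]), 79.9, 'r', 82.4, 'yaw', 52.5)
ink (array([520.7,  32.7]), array([65. , 81.2]), 64.8, 'r', 75.2, 'yaw', 47.2)
clip (array([590.3, -36. ]), array([64.7, 30.6]), 71.2, 'r', 47.4, 'yaw', 63.8)
 handle 100 [541.86914 -38.36012] ((541.499267578125, -38.2166862487793), (14.868148803710938, 59.164329528808594), 52.51923370361328) 142.57566323654018
 stamp head 131 99.40929596769911 [ 491.48163 -103.30752] ((491.6215515136719, -103.05961608886719), (43.48072052001953, 27.398500442504883), 53.600215911865234) 52.52996907201392
cap z 99.45079358500959
```

View pics/top7.png

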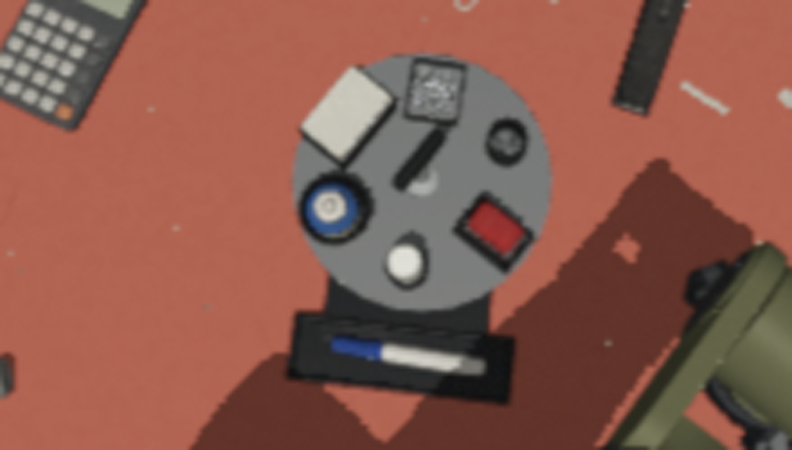

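View pics/side7.png

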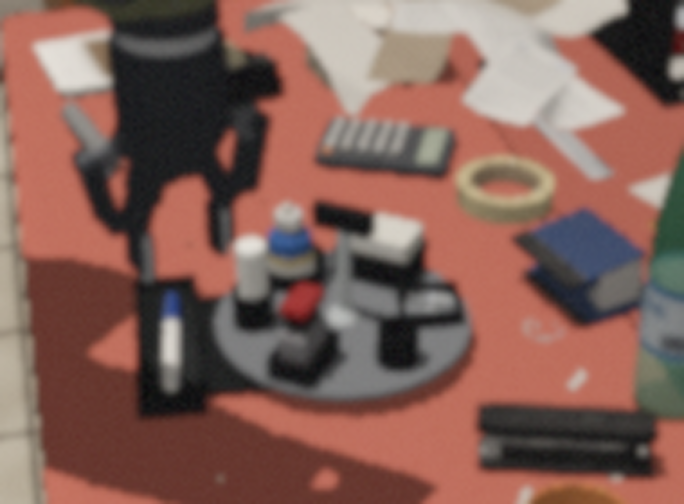

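```bash
python3 - <<'E'
from rig import bot
from meas import *
bot.move_to((543.5,-39.2,210),quat(52.6))
hit=bot.servo_line((543.5,-39.2,127),speed=120,until_force=10); print(hit); st(bot)
bot.move_gripper(5,50); s=st(bot)
snap(bot,8)
E
```

```text
False
t 26.00 tcp [543.8 -39.4 127.8] jaw 52.6 F [ 0.8  0.2 -0.9] M [ 0.01  0.05 -0.01] w 50.2 j6 -1.06
t 26.41 tcp [543.3 -39.7 127.7] jaw 52.6 F [-5.3 -4.2  6.1] M [-0.57  0.82 -0.07] w 13.3 j6 -1.06
```

View pics/side8.png

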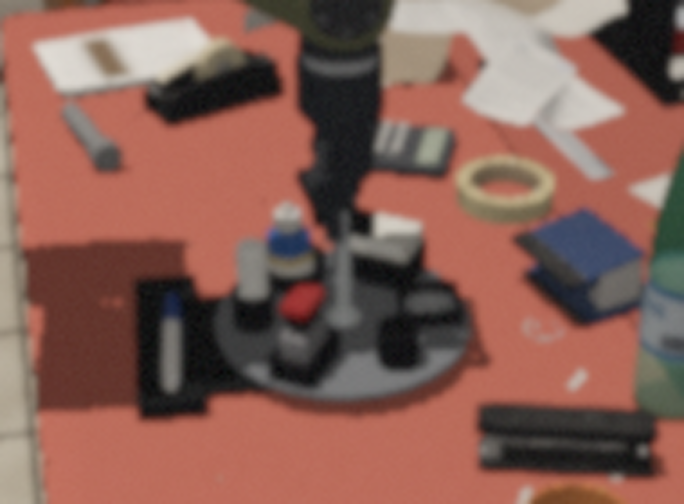

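View pics/top8.png

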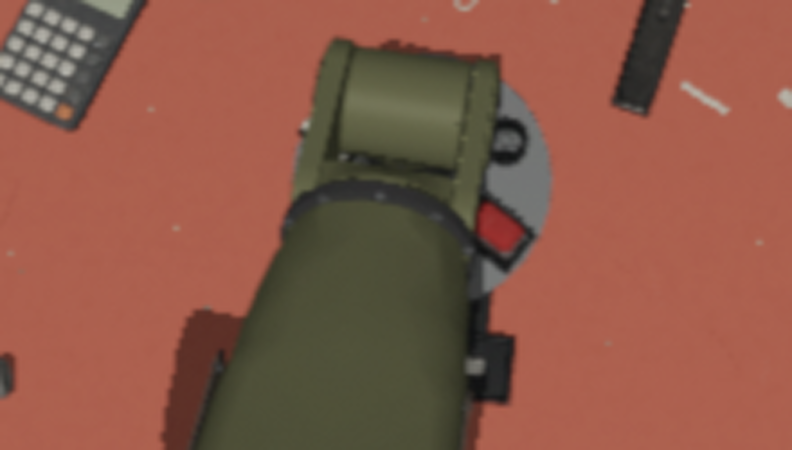

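```bash
python3 - <<'E'
from rig import bot
from meas import *
C=np.array([543.0,-39.9,127.3])
bot.servo_line(C,speed=20); st(bot)
for a in(33,13,-5.75):
    q=bot.ik(C,quat(a)); bot.move_joints(q); s=st(bot)
bot.dwell(.3); st(bot); c=snap(bot,9)
E
```

```text
t 26.76 tcp [543.3 -39.8 127.7] jaw 52.6 F [1.8 1.7 1.8] M [ 0.26 -0.19  0.03] w 13.3 j6 -1.06
t 27.18 tcp [543.8 -39.3 127.7] jaw 33.0 F [ 8.   6.2 -0.6] M [ 0.85 -1.04  0.04] w 13.2 j6 -0.72
t 27.61 tcp [544.5 -39.  127.7] jaw 13.0 F [14.6  8.6 -4.9] M [ 1.21 -2.1   0.  ] w 13.3 j6 -0.37
t 28.02 tcp [545.2 -38.9 127.7] jaw -5.8 F [23.3  8.8 -9.7] M [ 1.3  -3.19 -0.  ] w 12.8 j6 -0.04
t 28.32 tcp [545.2 -38.9 127.8] jaw -5.7 F [23.   9.  -9.3] M [ 1.28 -3.09  0.04] w 13.3 j6 -0.04
```

View pics/side9.png

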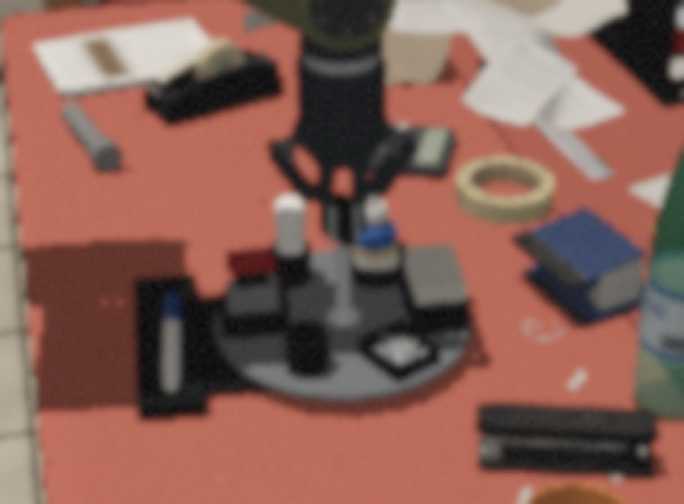

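View pics/top9.png

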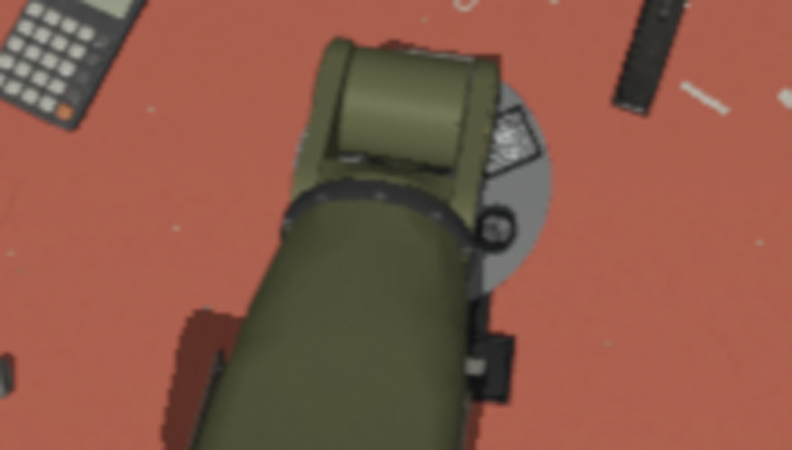

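```bash
python3 - <<'E'
from rig import bot
from meas import *
C=np.array([543.0,-39.9,127.3])
for i in range(5):
    s=bot.read_state(); C[:2]+=np.clip(s["ft_force"][:2]*0.08,-2,2)
    bot.servo_line(C,quat(-5.75),speed=15); bot.dwell(.1); print(C); s=st(bot)
    if np.hypot(*s["ft_force"][:2])<1.5: break
c=snap(bot,10)
E
```

```text
[544.94773662 -39.1159748  127.3       ]
t 28.81 tcp [545.4 -38.9 127.7] jaw -5.7 F [3.1 4.1 3.2] M [ 0.52 -0.57  0.03] w 12.9 j6 -0.04
[545.1951494  -38.78923113 127.3       ]
t 29.16 tcp [545.4 -38.9 127.7] jaw -5.8 F [1.6 1.9 4.7] M [ 0.16 -0.2   0.04] w 13.2 j6 -0.04
[545.32051377 -38.63680003 127.3       ]
t 29.51 tcp [545.4 -38.9 127.7] jaw -5.8 F [-0.3 -0.   5.3] M [0.01 0.02 0.03] w 13.2 j6 -0.04
```

```bash
python3 - <<'E'
from meas import *
c=np.load("top10.npz")
for k,v in wells(c,A0,-5.75).items(): 
    if k in("narrow",): print(k,v)
s=np.load("side10.npz"); im=s["image"]
rd=up(desk(im)); k=None
# red head in side
hsv=cv2.cvtColor(im,cv2.COLOR_BGR2HSV)
def head(s,b,A):
    im=s["image"].astype(float); P=cloud(s)
    m=(im[...,2]>1.9*im[...,1])&(im[...,2]>1.9*im[...,0])&(s["depth"]>0); z=np.zeros_like(m); z[b[2]:b[3],b[0]:b[1]]=1; m&=z&(P[...,2]>84)
    p=np.median(P[m],0); print(m.sum(),P[m].mean(0),p)
head(s,(195,225,190,215),None)
s7=np.load("side7.npz"); head(s7,(210,240,200,225),None)
# predicted positions of well rim corners in both pics for overlay
for n,k,off in(("top",3.6,(125,160)),("side",3.6,(140,130))):
    c=np.load(n+"10.npz"); A=np.array([543.3,-39.1]) if n=="top" else np.array([545.4,-38.9])
    im=cv2.resize(c["image"][off[1]:off[1]+140,off[0]:off[0]+220],None,fx=k,fy=k,interpolation=cv2.INTER_CUBIC)
    def dr(pts,col):
        q=((proj(c,pts)-off+.5)*k).astype(int); cv2.polylines(im,[q],True,col,1)
    y=np.radians(-5.75); ex=np.array([np.cos(y),np.sin(y)]); ey=np.array([-ex[1],ex[0]])
    for (cx,h,w,z) in((82,31,21,48),):
        dr([[*(A-ex*(cx+a*h)+ey*b*w),z] for a,b in((1,1),(1,-1),(-1,-1),(-1,1))],(0,255,0))
    dr([[*(A-ex*(160+a*30)+ey*b*100),19] for a,b in((1,1),(1,-1),(-1,-1),(-1,1))],(255,255,0))
    th=np.radians(-5.75+240); q0=A+82*np.array([np.cos(th),np.sin(th)])
    dr([[*(q0+19*np.array([np.cos(t),np.sin(t)])),48] for t in np.linspace(0,6.28,40)],(0,255,0))
    cv2.imwrite(f"pics/{n}10o.png",im)
E
```

```text
narrow (array([502. , -90.7]), array([69.1, 94.2]), 53.9, 'r', 65.9, 'yaw', 351.5)
91 [462.31488924 -38.99249055  96.47984785] [462.43997469 -40.4001275   97.96154926]
86 [ 492.50046393 -113.06246807   97.92349638] [ 492.33794516 -115.39827549   98.80968541]
```

View pics/side10o.png

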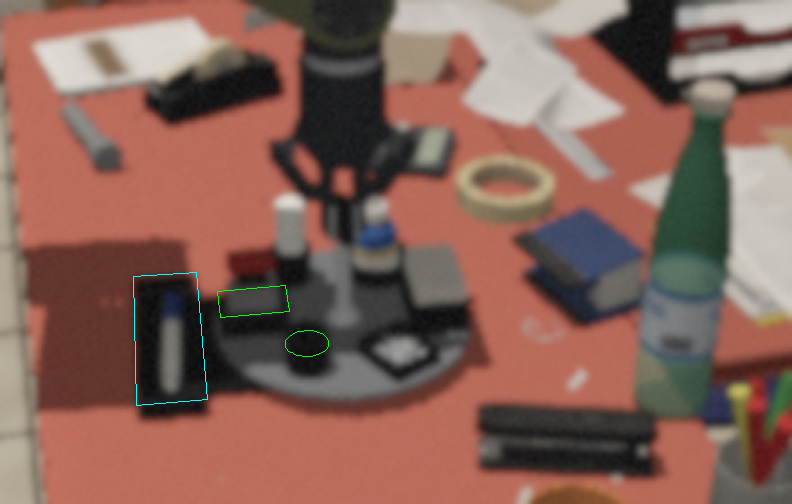

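View pics/top10o.png

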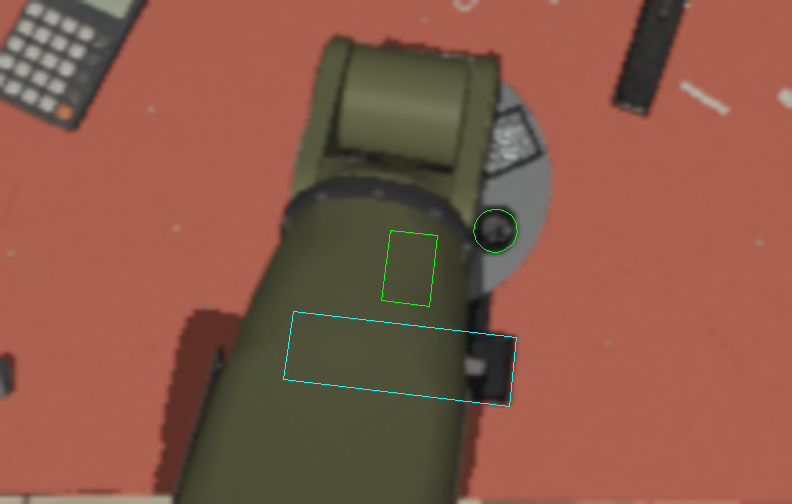

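```bash
python3 - <<'E'
from rig import bot
from meas import *
s=st(bot); print(abs(s["qvel"]).max())
c=np.load("side10.npz");P=cloud(c);b0=np.load("side0.npz")
print(bot.finish_job())
E
```

```text
t 29.61 tcp [545.4 -38.9 127.7] jaw -5.8 F [1.1 0.1 5.9] M [ 0.03  0.01 -0.01] w 13.6 j6 -0.04
0.0011869880081061357
the job is handed in; nothing more can be done
None
```

The ink bottle and the stamp are both in their wells, and the organiser is turned so the stamp is at the front behind the pen tray. I handed the job in at 29.6 s with the gripper still holding the handle.

- **Ink bottle:** it touched down at the floor height expected for its well, and the pictures show it upright.
- **Stamp:** it also touched down at the expected floor height. Its top then measured 99.4 mm over the desk, against 99 mm expected.
- **Turn:** I gripped the handle at 52.6° and turned it to -5.75°, the stand's yaw measured from the tray edge (other estimates -5.55° and -5.9°). In the last top view, outlines drawn where the narrow well and the pen tray should be fell on the real ones to within about 1 mm. That is a check by eye, good to about 1°; the arm hid the stamp from above.
- **Other things on the desk:** the pictures showed nothing else moved, but I did not measure each item.

**Checks that disagreed:**
- **Turntable axis:** while turning, the side force on the handle rose to about 25 N, because my camera estimate of the axis was about 2 mm off in x. I shifted the grip to (545.4, -38.9), and the side force at hand-in was about 1 N.
- **Side camera:** it showed a fairly constant offset of a few mm on the tray and the wells alike, so I relied on the top camera for the alignment.
- **Narrow well:** its automatic detection failed in the last top view because the arm merged with it, which is why that check was by eye.

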